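# Clip the sealing lid onto a loaded centrifuge bucket

## Task

The open centrifuge bucket is loaded and must be sealed before its run: pick up its lid, set it squarely on the bucket's mouth and press it straight down until both clip arms have snapped under the rim. Press firmly but with feeling, as the lid is brittle and must not be forced, then let go; keep the bucket standing where it is on its mat, and leave the closed bucket, the tube rack and the bottle alone.

Things in the scene. Friction and masses are not known exactly. Their poses are not given: they have to be found in the camera images.
- bucket: open aluminium centrifuge bucket, loose, 0.7 to 0.9 kg, on the mat, two capped tubes showing in its mouth. Body 70 (x) by 84 (y) mm, mouth 62 by 76; a flange 80 by 94 mm, 6 mm deep, rings its top. Origin: centre of its underside; z up, y along the longer side. Its +y and -y ends are alike: the lid fits either way round. The bosses on the x sides only hang it in the rotor
- rim (a point): centre of the bucket's mouth, level with the flange's top, 134 mm above the bucket's origin; axes as the bucket's. Clipped, the lid's underside rests about 1.5 mm above this height, held up by its seal; the hooks snap in when it is pressed to about 0.6 mm above, and it stops dead at 0
- lid: grey plastic lid, 0.16 kg, lying right way up on the bench on its clip arms. Plate 84 (x) by 96 (y) by 7 mm. Origin: centre of the plate's flat underside (22 mm above the bench at first); z up, y from clip to clip. Below, a tapered collar, 59 by 73 mm at its top, reaches 13 mm down and enters the mouth with 1.5 mm spare all round; outside it a springy rubber seal 3 mm thick, 6 N per mm
- grip_top (a point): middle of the top of the lid's grip bar, 33 mm above the lid's origin; axes as the lid's. The bar is 16 (x) by 44 (y) mm and stands 22 mm above the lid's raised middle, which is 11 mm above the origin. Pressed askew, one clip may snap alone and the lid sits tilted, its other end up to 10 mm high
- nose_a (a point): tip of the hook on the black sprung clip arm at the lid's +y end: 44.6 mm from the lid's middle, 7.5 mm below its underside; moves with the arm. Arms: 26 mm wide, from 26 mm above to 22 mm below the underside, 106 mm over both (tabs 114), lower ends sloped as lead-ins. Clipped, the tip lies just under the flange, 6 mm below the rim
- nose_b (a point): the same at the lid's -y end. Tips 89 mm apart when closed, 94 mm riding over the flange. The arms meet the flange with the lid's underside 16.5 mm above the rim; held level, it resists with up to 6 N while they spread (to 7 mm above), 2 to 4 N on to 3 mm, then the seal adds up to 17 to 20 N in all until both snap. Pressing with over 30 N may crack it
- mat: flat black rubber mat 160 (x) by 180 (y) by 4 mm, fixed to the steel bench, under the bucket; origin: centre of its underside
- closed_bucket: bystander: an identical bucket already closed with its lid, 84 by 114 mm, 169 mm tall; origin: centre of its underside
- tube_rack: bystander: white rack 105 (x) by 205 (y) mm with capped tubes, 118 mm tall; origin: centre of its underside
- media_bottle: bystander: clear bottle, 72 mm in diameter, 170 mm tall; origin: centre of its underside
Mind the look-alikes: they are no part of the job. Of the things like the lid, leave any that is orange, pink or purple; of the rest the larger one is meant.

How it is judged:
On the way:
1. the lid sits square over the bucket's mouth, clip arms astride the rim (horizontal distance between lid and rim below 0.005 m and z of lid in the frame of bucket below 0.149 m and angle between the x axis of lid and the x axis of bucket, either way round below 0.1 rad), for 0.1 s.
At the end, for the whole second after the job is handed in: both hooks are caught under the flange (tips at least 5.5 mm below the rim and no more than 91.5 mm apart), the lid is within 4 mm of the middle of the mouth and at rest, and the bucket stands upright (within 0.05 rad) on its mat (z of each of nose_a, nose_b in the frame of bucket below 0.1285 m and horizontal distance between nose_a and nose_b below 0.0915 m and horizontal distance between lid and rim below 0.004 m and angle between bucket's own z axis and vertical below 0.05 rad and z of bucket in the frame of mat below 0.008 m and linear speed of lid below 0.02 m/s); the robot touches nothing.
It fails at once if the lid is forced: the bucket, weighing about 9 N with its lid, is pressed onto its mat with more than 42 N (contact force between bucket and mat above 42 N).
It fails at once if the bucket is knocked over or shoved off (angle between bucket's own z axis and vertical above 0.2 rad or distance of bucket from where it was at the start of the episode above 0.04 m).
It fails at once if a bystander is disturbed (distance of any of closed_bucket, tube_rack, media_bottle from where it was at the start of the episode above 0.03 m).
It also fails if it takes over 56 s, if anything falls off the work surface, if the arm or the gripper's body presses on something with over 40 N, if the wrist force passes 120 N, or if a joint passes its speed limit or range.

## Robot

A 6-joint arm with a two-finger parallel gripper is mounted at the origin on the work surface. World frame = base frame: x ahead of the robot, y to its left, z up, the work surface at z = 0. Lengths are in m, angles in rad, forces in N, time in s.
With the tool pointing down it reaches from about 0.35 to 0.775 m from the base axis. Payload 7.3 kg.
Tool frame: the origin (TCP) lies at the very end of the fingers, on their centre line; the grasp point (between the pads) lies 19 mm behind it; z points along the fingers, y is the line along which they close (so a half turn about z gives the same grasp; the last joint's range is limited). The gripper opens to 92 mm and grips with 3 to 60 N. Pads are 19 mm wide; open, the fingers measure 130 mm over their backs; the gripper's body (75 mm by 190 mm) begins 47 mm behind the grasp point.
Start: joints at [1.085, 0.342, 1.524, -0, 1.275, -0.146], TCP at [0.175, 0.495, 0.227] pointing down, gripper open.
Joint ranges: [-2.53, 2.53], [-0.77, 2.02], [0.04, 2.7], [-1, 4.14], [0.28, 2.66], [-3.11, 3.11]. Speed limits (rad/s): [2.57, 2.57, 3.14, 3.14, 3.14, 3.14].

## Interface

Orientations are given as [roll, pitch, yaw] about the fixed x, y, z axes, in that order (R = Rz(yaw) Ry(pitch) Rx(roll)).
In Python, from cell import robot gives the robot as it stands.
- The arm moves only by the tool apply_moves, never from a script. Its argument "motion" is text: rows parted by semicolons, each of 7 numbers parted by spaces: the opening in per cent of the stroke, from 0 (shut) to 100 (fully open), then the shift along the tool's x, y, z in cm, then the turn, a rotation vector about the tool's x, y, z in rad. A call has 1 to 20 rows; each row shifts and turns the commanded pose from where the row before left it, along the tool's axes as they then stand; what a row does not reach is not made up. A row lasts 1/8 s, in which the tool goes at most 62.5 mm and 10.7 degrees, less where a joint would pass 70% of its speed; a pose out of reach is approached as far as the arm can. A call with a gripper value outside its range is refused whole. The fingers move at their own pace and stop on an object; "force" is the grip in N (left out, the last holds). Time passes only in rows, so rows that do not move let the fingers close. It gives the time, the measured TCP pose, the force, the opening and the grip force at its end, in the units of the state.
- robot.observe(): the state, without advancing time (a new reading comes with each control period).
- robot.read_camera(name): name is "scene" or "top" or "wrist"; returns a dict with "img" (420x560x3 uint8, red, green, blue), "fovy" (degrees; the focal length in pixels is half the picture's height over the tangent of half this angle, whatever the lens; pixels are square), "cx", "cy" (the principal point, pixels), "R" (3x3) and "t" (3): a world point X has camera coordinates R X + t; the wrist camera has in their place "hand_eye" (4x4, takes a point from camera to tool coordinates, whose origin is the TCP and whose axes are the flange's). Camera axes: x right, y down, z forward; pixel columns grow to the right and rows downward; lengths in m; the calibration is good to about 2 mm. The wrist camera is an equidistant fisheye: a pixel r from the principal point sees the ray r / f radians off the axis. A picture is of the moment at which its call begins: read the wrist's pose just before it. There is no depth.
- robot.hand_in(): hands the job in; it is judged then, once.
Trained networks look in a picture, given as the dict that the camera call returned (one of the last four; its "shot" number tells which), for a name from the list of things; names that differ only in an ending like _2 or _b are one class to them, and where a whole thing is asked for, a point or a joint stands for the part that bears it (a point fixed in the world has none). Each returns a list of dicts, best first, with "score" (0 to 1); they miss things now and then, are a little off and sometimes report something else, mostly with a low value. They report only what shows in the picture. A call takes as long as a camera call. They do not tell look-alikes from the thing itself.
- robot.search_frame(target, picture): "centre" ([x, y, z] in m, in world coordinates, good to about 4 mm: the middle of the surface that is visible of it).
- robot.trace(target, picture): "pixels" (420x560 bool, what is visible of it).
The state is a dict: "time": time; "qpos": joint angles; "qvel": joint speeds; "joint_efforts": joint torques, N m; "tool_pos": TCP position; "tool_rot": TCP orientation; "contact_force": force on the tool from outside, world axes, zero at the start; "torque": the same for the moment, N m; "opening": finger opening in m; "grip_force": force on a finger pad.
Only numpy, scipy, OpenCV 4.12 (cv2) and the standard library are available. Lean on these libraries where they do the work, as an engineer would, in place of code of your own. Each camera call takes 0.05 s, during which the arm holds its last target. There are 200 camera calls.

## Working session

There is one attempt and no reset: what is moved stays moved. The work goes in short steps, Python scripts to look and compute and a tool call to move; the robot and the scene stay as the last step left them, time stands still between calls to the robot, and variables do not carry over. Pictures are saved under pics/ and viewed, at most 10 in all, crops included, and the job is handed in when it is done.

Besides the shell and the picture viewer there is one more tool, called as name(argument=value, ...) on one line, values as JSON. apply_moves: Moves the arm, as the interface text tells. Its arguments: {"type":"object","properties":{"motion":{"type":"string"},"force":{"type":"number"}},"required":["motion"]}

```bash
mkdir -p pics
cat > h.py <<'E'
from cell import robot
import numpy as np, cv2
def save(p,n): cv2.imwrite(f'pics/{n}.png',p['img'][:,:,::-1])
def proj(p,X):
    f=p['img'].shape[0]/2/np.tan(np.radians(p['fovy'])/2)
    c=np.asarray(p['R'])@X+p['t']; return np.array([p['cx']+f*c[0]/c[2],p['cy']+f*c[1]/c[2]])
def ray(p,uv,z):
    f=p['img'].shape[0]/2/np.tan(np.radians(p['fovy'])/2)
    R=np.asarray(p['R']);t=np.asarray(p['t'])
    d=R.T@np.array([(uv[0]-p['cx'])/f,(uv[1]-p['cy'])/f,1]);o=-R.T@t
    return o+d*(z-o[2])/d[2]
E
python3 - <<'E'
from h import *
a=robot.read_camera('top');b=robot.read_camera('scene');save(a,'top1')
save(b,'scene1')
cv2.imwrite('pics/both.png',cv2.resize(np.hstack([a['img'],b['img']])[:,:,::-1],(800,300)))
for n,p in(('top',a),('scene',b)):
  for t in('lid','bucket','mat','closed_bucket','tube_rack','media_bottle','grip_top','rim'):
    try:
      for r in robot.search_frame(t,p)[:4]: print(n,t,np.round(r['centre'],3),round(r['score'],2),np.round(proj(p,np.array(r['centre']))))
    except Exception as e: print(t,e)
print({k:v for k,v in robot.observe().items()})
E
```

```text
top lid [0.754 0.241 0.033] 0.95 [191. 122.]
top lid [0.529 0.158 0.028] 0.9 [219. 201.]
top lid [0.387 0.091 0.026] 0.81 [243. 251.]
top lid [0.676 0.101 0.032] 0.68 [240. 149.]
top bucket [ 0.56  -0.125  0.125] 0.66 [323. 185.]
top mat [ 0.556 -0.081  0.003] 0.67 [303. 192.]
top mat [0.522 0.113 0.036] 0.54 [235. 203.]
top closed_bucket [0.541 0.204 0.033] 0.75 [203. 196.]
top closed_bucket [0.561 0.383 0.141] 0.58 [126. 184.]
top tube_rack [ 0.489 -0.407  0.071] 0.68 [425. 214.]
top media_bottle [0.308 0.308 0.117] 0.91 [155. 283.]
top grip_top [0.674 0.098 0.028] 0.67 [241. 150.]
top grip_top [0.388 0.095 0.025] 0.65 [241. 251.]
top grip_top [0.751 0.246 0.034] 0.65 [189. 123.]
top grip_top [0.442 0.304 0.023] 0.61 [167. 231.]
top rim [ 0.557 -0.126  0.121] 0.62 [323. 186.]
scene lid [0.447 0.303 0.024] 0.94 [396. 254.]
scene lid [0.763 0.244 0.035] 0.82 [322. 333.]
scene lid [0.542 0.163 0.034] 0.74 [336. 253.]
scene lid [0.395 0.097 0.026] 0.65 [339. 210.]
scene bucket [ 0.569 -0.11   0.106] 0.66 [246. 201.]
scene mat [ 0.6   -0.072  0.002] 0.92 [253. 237.]
scene closed_bucket 
[... 461 characters left out ...]
time': 0.9, 'qpos': array([ 1.08497984e+00,  3.42036679e-01,  1.52408116e+00,  1.15378504e-05,
        1.27541174e+00, -1.45966113e-01]), 'qvel': array([-9.37718856e-05, -3.94036025e-04, -5.90408581e-04,  2.23305657e-04,
       -4.52418922e-04, -1.79946731e-03]), 'joint_efforts': array([ 4.81924999e-04, -4.31116712e+01, -2.44487447e+01,  7.19817868e-02,
        4.78541013e-02,  5.71288706e-05]), 'tool_pos': array([0.17497723, 0.49500902, 0.22672804]), 'tool_rot': array([ 3.14152864e+00, -1.74651748e-06,  2.80173892e+00]), 'contact_force': array([ 0.3030975 , -0.2505696 ,  0.32948162]), 'torque': array([-0.02424264,  0.02735433, -0.02773384]), 'grip_force': 0.0, 'opening': 0.0919230231390447}
```

View pics/top1.png

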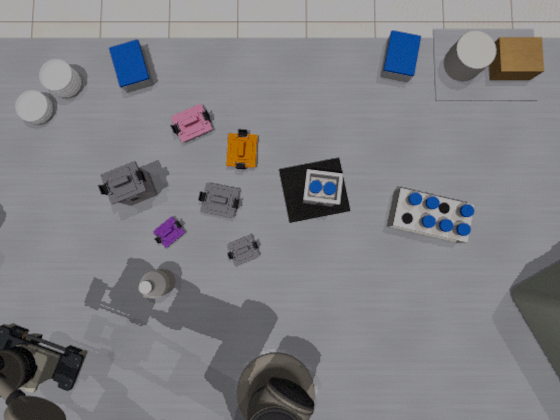

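View pics/scene1.png

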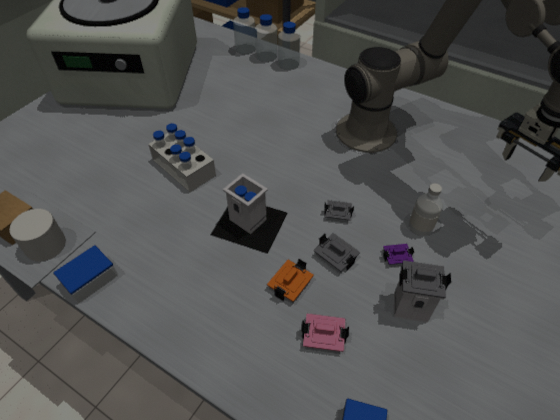

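Like the lid there are: pink (192,123), orange (242,150), purple (169,232), small grey (243,250) and large grey (219,200). The large grey one fits: it is not an excluded colour, and it is the larger of the two greys. I'll confirm this in an enlarged crop.

Run:
```python
from h import *
a=robot.read_camera('top')
cv2.imwrite('pics/crop1.png',cv2.resize(a['img'][130:270,150:360,::-1],None,fx=3.8,fy=3.8,interpolation=cv2.INTER_CUBIC))
for t,z in(('lid',.03),('bucket',.134),('mat',.004)):
  for r in robot.trace(t,a)[:5]:
    m=np.asarray(r['pixels']);ys,xs=np.nonzero(m)
    P=np.array([ray(a,(u,v),z)[:2] for u,v in zip(xs,ys)])
    (c,s,an)=cv2.minAreaRect((P*1000).astype(np.float32))
    print(t,round(r['score'],2),m.sum(),(round(xs.mean()),round(ys.mean())),'mean',P.mean(0).round(3),'rect',np.round(c),np.round(s),round(an,1), a['img'][m].mean(0).round())
```

```text
lid 0.74 1058 (191, 122) mean [0.754 0.242] rect [754. 243.] [ 87. 114.] 27.2 [147.  98. 120.]
lid 0.72 603 (242, 249) mean [0.392 0.091] rect [392.  92.] [62. 85.] 23.1 [ 98.  96. 100.]
lid 0.72 559 (168, 231) mean [0.442 0.3  ] rect [441. 301.] [60. 80.] 39.9 [100.  52. 122.]
lid 0.64 1056 (241, 149) mean [0.676 0.097] rect [677.  96.] [ 86. 117.] 87.0 [151.  94.  11.]
lid 0.6 1114 (219, 200) mean [0.531 0.159] rect [533. 161.] [119.  87.] 77.0 [95. 93. 97.]
bucket 0.64 1192 (322, 187) mean [ 0.553 -0.123] rect [ 553. -123.] [96. 88.] 81.8 [111. 122. 138.]
mat 0.64 2150 (309, 191) mean [ 0.56  -0.097] rect [ 564. -111.] [160. 179.] 11.2 [30. 29. 29.]
```

View pics/crop1.png

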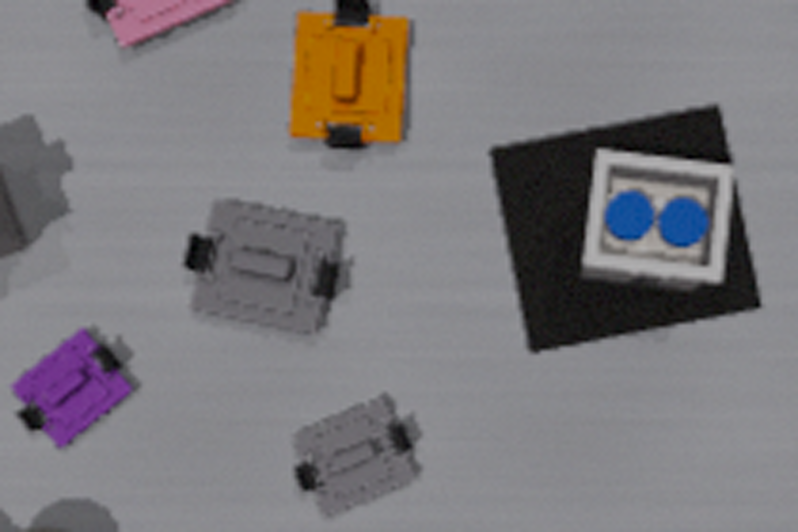

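The crop shows the large grey lid at crop (265,263), about px (220,199), clearly larger than the small grey one at crop (357,455). Its clip axis sits at about 77° in the world. I'm moving above it.

apply_moves(motion="100 -3.72 -1.65 -0.2 0 0 0;100 -3.72 -1.65 -0.2 0 0 0;100 -3.72 -1.65 -0.2 0 0 0;100 -3.72 -1.65 0 0 0 0;100 -3.72 -1.65 0 0 0 0;100 -3.72 -1.65 0 0 0 0;100 -3.72 -1.65 0 0 0 0;100 -3.72 -1.65 0 0 0 0;100 -3.72 -1.65 0 0 0 0;100 -3.72 -1.65 0 0 0 0;100 -3.72 -1.65 0 0 0 0;100 -3.72 -1.65 0 0 0 0;100 0 0 0 0 0 0.182;100 0 0 0 0 0 0.182;100 0 0 0 0 0 0.182;100 0 0 0 0 0 0.182;100 0 0 0 0 0 0.182;100 0 0 0 0 0 0.182;100 0 0 0 0 0 0.182;100 0 0 0 0 0 0.182")

```text
time: 3.6
tool_pos: [0.5298, 0.1596, 0.2327]
tool_rot: [-3.142, -0.0, 1.34]
contact_force: [0.2, -0.4, -0.7]
opening: 0.0919
grip_force: 0.0
```

```bash
cat >> h.py <<'E'
from scipy.spatial.transform import Rotation as Ro
def wray(p,s,uv,z):
    """fisheye pixels -> world at height z"""
    uv=np.atleast_2d(uv).astype(float);f=p['img'].shape[0]/2/np.tan(np.radians(p['fovy'])/2)
    d=uv-[p['cx'],p['cy']];r=np.hypot(*d.T);th=r/f;k=np.where(r>0,np.sin(th)/np.maximum(r,1e-9),0)
    v=np.c_[d*k[:,None],np.cos(th)]
    H=np.asarray(p['hand_eye']);R=Ro.from_euler('xyz',s['tool_rot']).as_matrix()
    o=R@H[:3,3]+s['tool_pos'];w=v@(R@H[:3,:3]).T
    return o+w*((z-o[2])/w[:,2])[:,None]
def wproj(p,s,X):
    H=np.linalg.inv(np.asarray(p['hand_eye']));R=Ro.from_euler('xyz',s['tool_rot']).as_matrix()
    c=H[:3,:3]@(R.T@(np.asarray(X)-s['tool_pos']))+H[:3,3];f=p['img'].shape[0]/2/np.tan(np.radians(p['fovy'])/2)
    r=np.hypot(c[0],c[1]);return np.array([p['cx'],p['cy']])+f*np.arctan2(r,c[2])*c[:2]/max(r,1e-9)
E
python3 - <<'E'
from h import *
s=robot.observe();p=robot.read_camera('wrist');save(p,'w1');print(p['fovy'],p['cx'],p['cy'],np.round(p['hand_eye'],3))
for t in('lid','grip_top','nose_a'):
  for r in robot.search_frame(t,p)[:4]: print(t,np.round(r['centre'],4),round(r['score'],2),wproj(p,s,r['centre']).round())
E
```

```text
65.70646984690485 280.0972229774247 208.4529635319825 [[-0.    -0.966 -0.259  0.069]
 [ 1.    -0.     0.001  0.002]
 [-0.001 -0.259  0.966 -0.157]
 [ 0.     0.     0.     1.   ]]
lid [0.7445 0.2383 0.0331] 0.82 [441.  83.]
lid [0.5281 0.1611 0.0335] 0.79 [277. 184.]
lid [0.4444 0.302  0.0227] 0.73 [177.  83.]
lid [0.67   0.1087 0.0321] 0.63 [403. 200.]
grip_top [0.4129 0.1156 0.0179] 0.88 [195. 238.]
grip_top [0.5319 0.1631 0.0313] 0.84 [280. 181.]
grip_top [0.6726 0.1085 0.0333] 0.79 [406. 200.]
grip_top [0.7462 0.2426 0.0315] 0.78 [441.  79.]
nose_a [0.5414 0.2073 0.0347] 0.96 [279. 141.]
nose_a [0.5255 0.1104 0.0356] 0.96 [285. 228.]
nose_a [0.7256 0.0939 0.033 ] 0.93 [445. 202.]
nose_a [0.7787 0.1989 0.0321] 0.83 [470. 111.]
```

View pics/w1.png

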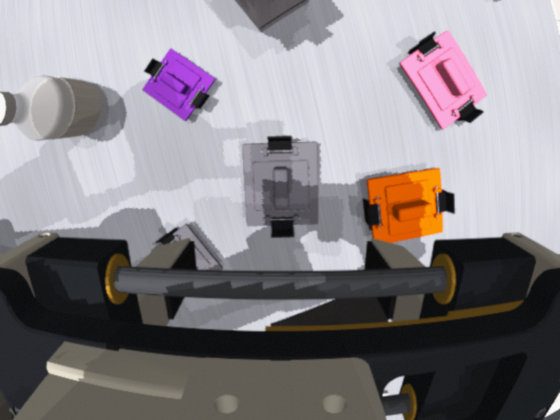

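The wrist view shows the large grey lid upright, with its bar at (281,187) and clip arms at (280,142) and (283,229). Next I fix its position from those pixels.

Run:
```python
from h import *
s=robot.observe();p=robot.read_camera('wrist')
for r in robot.trace('lid',p)[:5]:
    m=np.asarray(r['pixels']);ys,xs=np.nonzero(m)
    if abs(xs.mean()-280)<30 and abs(ys.mean()-187)<30:
        print(r['score'],xs.min(),xs.max(),ys.min(),ys.max())
        P=wray(p,s,np.c_[xs,ys],.03)[:,:2];c,sz,an=cv2.minAreaRect((P*1000).astype(np.float32));print(c,sz,an)
print('arms',wray(p,s,[(280,137),(283,236)],.045).round(4))
print('plate corners',wray(p,s,[(244,142),(319,141),(320,224),(244,226)],.029).round(4))
g=p['img'][150:215,255:310]
cv2.imwrite('pics/bar.png',cv2.resize(p['img'][130:245,235:330,::-1],None,fx=5,fy=5,interpolation=cv2.INTER_CUBIC))
```

```text
0.85 242 318 136 238
(531.4824829101562, 154.5436553955078) (118.8030776977539, 84.16324615478516) 78.60166931152344
arms [[0.5434 0.212  0.045 ]
 [0.5225 0.104  0.045 ]]
plate corners [[0.5032 0.2149 0.029 ]
 [0.5845 0.1978 0.029 ]
 [0.5669 0.1032 0.029 ]
 [0.4795 0.1203 0.029 ]]
```

View pics/bar.png

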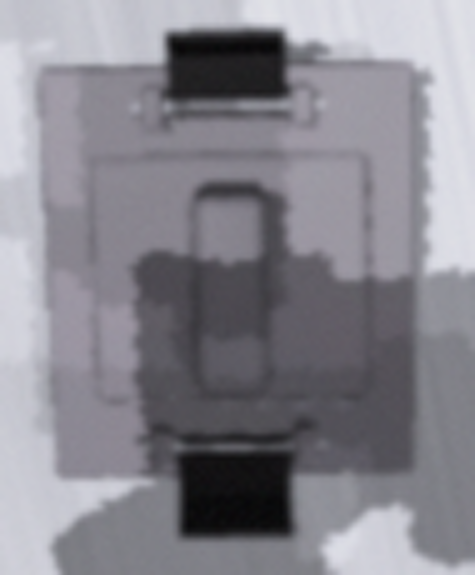

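Run:
```python
from h import *
s=robot.observe();p=robot.read_camera('wrist')
o=np.array([235,130])
g=lambda L,z: wray(p,s,np.array(L)/5+o,z)[:,:2]
c=g([(42,68),(415,63),(415,472),(55,475)],.029);print(c.round(4),c.mean(0).round(4))
for a,b in((0,1),(3,2),(3,0),(2,1)): d=c[b]-c[a];print(np.hypot(*d).round(4),np.degrees(np.arctan2(d[1],d[0])).round(1))
b=g([(197,193),(265,190),(269,393),(200,393)],.055);print(b.mean(0).round(4));
for i,j in((0,1),(3,0),(2,1)): d=b[j]-b[i];print(np.hypot(*d).round(4),np.degrees(np.arctan2(d[1],d[0])).round(1))
a=g([(225,33),(237,535)],.048);print(a.round(4),a.mean(0))
d=a[0]-a[1];print(np.hypot(*d),np.degrees(np.arctan2(d[1],d[0])))
```

```text
[[0.5022 0.2134]
 [0.583  0.1962]
 [0.5644 0.1032]
 [0.4821 0.1211]] [0.5329 0.1584]
0.0827 -12.0
0.0842 -12.3
0.0945 77.7
0.0949 78.7
[0.5332 0.1592]
0.0141 -10.2
0.0429 77.9
0.0436 78.7
[[0.5435 0.2125]
 [0.5218 0.104 ]] [0.53264669 0.1582361 ]
0.11062640746296877 78.63847099548003
```

apply_moves(motion="60 0 0.33 0 0 0 -0.025;60 0 0 4 0 0 0;60 0 0 4 0 0 0;60 0 0 4 0 0 0;60 0 0 3 0 0 0;60 0 0 2 0 0 0;60 0 0 1.3 0 0 0;60 0 0 0.9 0 0 0;60 0 0 0.4 0 0 0;60 0 0 0 0 0 0;60 0 0 0 0 0 0", force=40)

```text
time: 5.32
tool_pos: [0.5335, 0.1589, 0.0373]
tool_rot: [3.14, -0.0, 1.371]
contact_force: [0.3, -0.1, -0.1]
opening: 0.0546
grip_force: 0.0
```

apply_moves(motion="60 0 0 0.15 0 0 0;0 0 0 0 0 0 0;0 0 0 0 0 0 0;0 0 0 0 0 0 0;0 0 0 0 0 0 0;0 0 0 0 0 0 0;0 0 0 0 0 0 0;0 0 0 0 0 0 0", force=45)

```text
time: 6.32
tool_pos: [0.533, 0.1588, 0.0352]
tool_rot: [-3.141, -0.0, 1.371]
contact_force: [0.2, -0.2, -0.0]
opening: 0.0155
grip_force: 45.0
```

apply_moves(motion="0 0 0 -2 0 0 0;0 0 0 -4 0 0 0;0 0 0 -4 0 0 0;0 0 0 -4 0 0 0;0 0 0 -4 0 0 0;0 -1.5 0.4 -2 0 0 0;0 -3.3 0.84 0 0 0 0;0 -3.8 0.98 0 0 0 0;0 -3.8 0.98 0 0 0 0;0 -3.8 0.98 0 0 0 0;0 -3.8 0.98 0 0 0 0;0 -3.8 0.98 0 0 0 0;0 -3.8 0.98 0 0 0 0;0 -3.8 0.98 0 0 0 0;0 -3.8 0.98 0 0 0 0;0 -3.3 0.84 0 0 0 0;0 -2.6 0.65 0 0 0 0;0 0 0 0 0 0 -0.078;0 0 0 0 0 0 0;0 0 0 0 0 0 0")

```text
time: 8.82
tool_pos: [0.555, -0.2646, 0.235]
tool_rot: [-3.141, -0.0, 1.448]
contact_force: [0.6, -0.7, -2.0]
opening: 0.0157
grip_force: 45.0
```

Run:
```python
from h import *
s=robot.observe();p=robot.read_camera('wrist');save(p,'w2')
for t in('rim','bucket'):
  for r in robot.search_frame(t,p)[:3]: print(t,np.round(r['centre'],4),round(r['score'],2),wproj(p,s,r['centre']).round())
cv2.imwrite('pics/w2b.png',cv2.resize(p['img'][:,:,::-1],(800,600),interpolation=cv2.INTER_CUBIC))
```

```text
rim [ 0.5515 -0.1276  0.1251] 0.67 [253.  44.]
bucket [ 0.5545 -0.126   0.1233] 0.66 [257.  42.]
```

View pics/w2b.png

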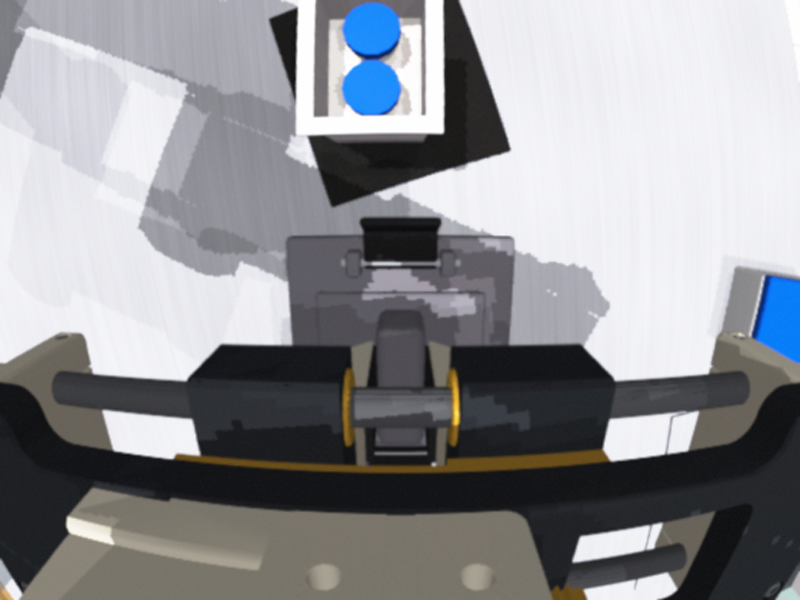

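The view shows the held lid level in the gripper and the bucket's mouth cut off at the picture's top edge. I'm moving 3.5 cm closer to see all of it.

apply_moves(motion="0 1.8 0 0 0 0 0;0 1.7 0 0 0 0 0;0 0 0 0 0 0 0;0 0 0 0 0 0 0;0 0 0 0 0 0 0")

```text
time: 9.6
tool_pos: [0.5592, -0.2306, 0.2352]
tool_rot: [3.142, 0.0, 1.448]
contact_force: [-0.2, 0.7, -0.8]
opening: 0.0154
grip_force: 45.0
```

Run:
```python
from h import *
s=robot.observe();p=robot.read_camera('wrist');save(p,'w3')
np.savez('w3.npz',tr=s['tool_rot'],tp=s['tool_pos'])
for t in('rim',):
  for r in robot.search_frame(t,p)[:3]: print(t,np.round(r['centre'],4),round(r['score'],2),wproj(p,s,r['centre']).round())
cv2.imwrite('pics/w3b.png',cv2.resize(p['img'][0:150,180:340,::-1],None,fx=4,fy=4,interpolation=cv2.INTER_CUBIC))
```

```text
rim [ 0.5526 -0.122   0.1227] 0.94 [254.  77.]
rim [ 0.5612 -0.2018  0.2292] 0.23 [274. 201.]
```

View pics/w3b.png

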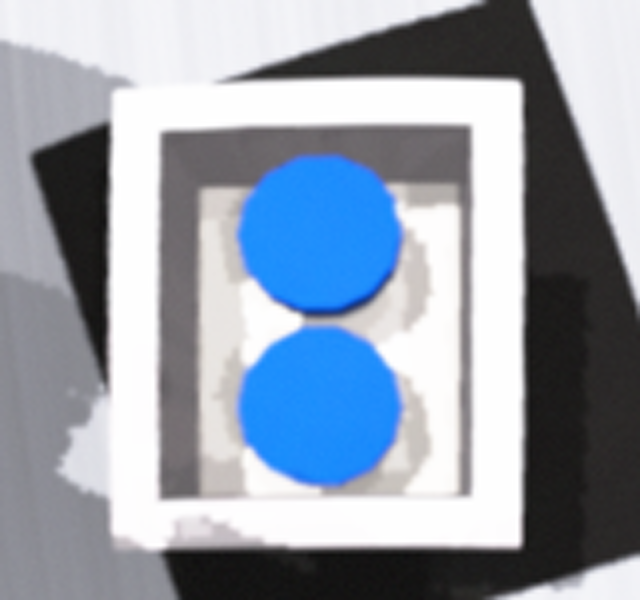

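Run:
```python
from h import *
z=np.load('w3.npz');s=dict(tool_rot=z['tr'],tool_pos=z['tp'])
p=robot.read_camera('wrist');S=robot.observe()
def rep(L,o,k,h):
    c=wray(p,s,np.array(L)/k+o,h)[:,:2];print('c',c.mean(0).round(4))
    for a,b in((0,1),(3,2),(3,0),(2,1)): d=c[b]-c[a];print('  ',np.hypot(*d).round(4),np.degrees(np.arctan2(d[1],d[0])).round(1))
    return c
o=np.array([180,0])
rep([(110,89),(522,80),(523,549),(112,549)],o,4,.138)
rep([(160,128),(471,125),(472,497),(160,499)],o,4,.138)
# held lid plate corners + arm (from w2b, 0.7 scale), in tool xy
sc=dict(tool_rot=np.array([np.pi,0,0]),tool_pos=np.array([0,0,.0132]))
q=wray(p,sc,np.array([(288,237),(513,237)])*.7,.007);print('plate far corners tool x,-y',q.round(4))
q=wray(p,sc,np.array([(362,219),(440,219)])*.7,.026);print('arm',q.round(4))
```

```text
c [ 0.5572 -0.1242]
   0.081 -7.1
   0.0807 -7.6
   0.0941 83.3
   0.0947 83.1
c [ 0.5573 -0.1241]
   0.0607 -7.8
   0.0608 -7.3
   0.0752 83.0
   0.0747 83.1
plate far corners tool x,-y [[ 0.0475  0.0388  0.007 ]
 [ 0.0475 -0.0422  0.007 ]]
arm [[ 0.0553  0.0103  0.026 ]
 [ 0.0553 -0.014   0.026 ]]
```

apply_moves(motion="0 0 0 2 0 0 0;0 0 0 2.5 0 0 0;0 0 0 1 0 0 0;0 0 0 0 0 0 0;0 0 0 0 0 0 0;0 0 0 0 0 0 0")

```text
time: 10.5
tool_pos: [0.5597, -0.2305, 0.1812]
tool_rot: [3.14, 0.001, 1.449]
contact_force: [0.7, -0.3, -2.0]
opening: 0.0157
grip_force: 45.0
```

Run:
```python
from h import *
s=robot.observe();print(s['tool_pos'],s['tool_rot']);p=robot.read_camera('wrist');save(p,'w4')
cv2.imwrite('pics/w4b.png',cv2.resize(p['img'][0:190,170:360,::-1],None,fx=3.15,fy=3.15,interpolation=cv2.INTER_CUBIC))
```

```text
[ 0.55970696 -0.23049882  0.18118694] [3.13991331e+00 5.96769865e-04 1.44883076e+00]
```

View pics/w4b.png

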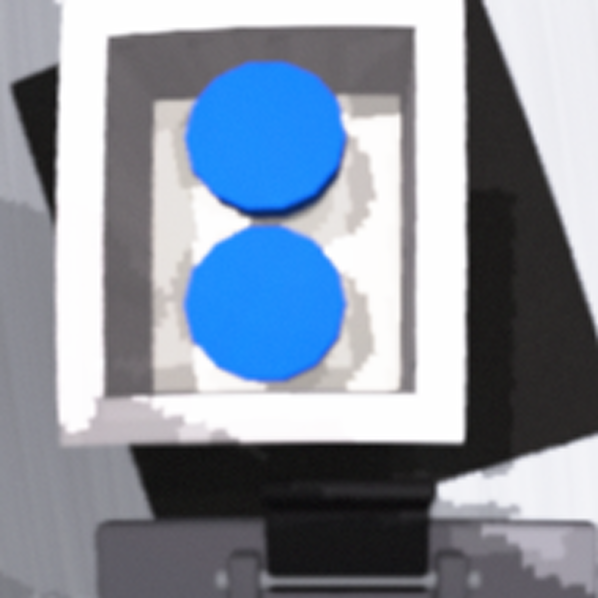

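Run:
```python
from h import *
p=robot.read_camera('wrist')
# tool-frame: use roll pi at z=.1812 ; y_tool=-y
sc=dict(tool_rot=np.array([np.pi,0,0]),tool_pos=np.array([0,0,.1812]))
def q(L,z): r=wray(p,sc,np.array(L)/3.15+[170,0],z)[:,:2]*[1,-1];return r
f=q([(62,444),(465,441)],.138);i=q([(107,37),(414,28),(415,391),(105,395)],.138);pl=q([(97,520),(598,520)],.175);ar=q([(264,487),(436,484)],.194)
for n,a in(('fl',f),('inner',i),('plate',pl),('arm',ar)): print(n,a.round(4).tolist(),a.mean(0).round(4))
```

```text
fl [[0.0588, -0.0551], [0.0584, 0.0247]] [ 0.0586 -0.0152]
inner [[0.1424, -0.046], [0.1421, 0.0148], [0.0681, 0.0148], [0.0682, -0.0459]] [ 0.1052 -0.0156]
plate [[0.048, -0.0392], [0.0479, 0.0426]] [0.0479 0.0017]
arm [[0.0547, -0.0101], [0.0551, 0.0142]] [0.0549 0.002 ]
```

apply_moves(motion="0 0 0 -2 0 0 0;0 1.6 -0.3 0 0 0 0;0 3 -0.5 0 0 0 0;0 3 -0.5 0 0 0 0;0 2 -0.3 0 0 0 0;0 0.93 -0.12 0 0 0 0;0 0 0 0 0 0 0;0 0 0 1 0 0 0;0 0 0 1 0 0 0;0 0 0 0 0 0 0;0 0 0 0 0 0 0;0 0 0 0 0 0 0")

```text
time: 12.1
tool_pos: [0.5552, -0.1238, 0.1805]
tool_rot: [3.141, 0.0, 1.449]
contact_force: [-0.5, 0.4, -1.5]
opening: 0.0158
grip_force: 45.0
```

Run:
```python
from h import *
s=robot.observe();print(s['tool_pos'],s['tool_rot'],s['contact_force'],s['torque']);b=robot.read_camera('scene')
cv2.imwrite('pics/s2.png',cv2.resize(b['img'][130:260,190:320,::-1],None,fx=4.5,fy=4.5,interpolation=cv2.INTER_CUBIC))
```

```text
[ 0.55520227 -0.1238158   0.18050352] [3.14094221e+00 5.87433846e-05 1.44862566e+00] [-0.47140325  0.42486197 -1.50471731] [-0.0686101   0.07327115 -0.03191341]
```

View pics/s2.png

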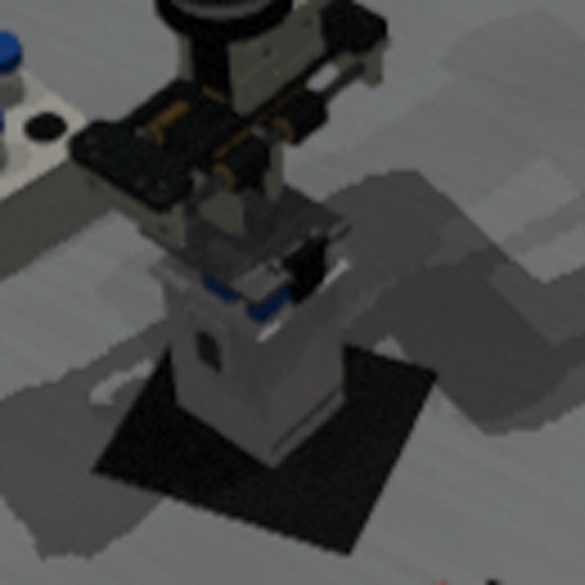

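The lid sits square above the mouth with its arms outside both ends. I'm descending in steps and watching the force.

apply_moves(motion="0 0 0 0.6 0 0 0;0 0 0 0.5 0 0 0;0 0 0 0.3 0 0 0;0 0 0 0.2 0 0 0;0 0 0 0 0 0 0;0 0 0 0 0 0 0")

```text
time: 12.9
tool_pos: [0.5551, -0.1237, 0.1642]
tool_rot: [3.141, -0.0, 1.449]
contact_force: [0.5, 0.1, -1.1]
opening: 0.0158
grip_force: 45.0
```

apply_moves(motion="0 0 0 0.2 0 0 0;0 0 0 0.2 0 0 0;0 0 0 0.15 0 0 0;0 0 0 0 0 0 0;0 0 0 0 0 0 0")

```text
time: 13.52
tool_pos: [0.5552, -0.1237, 0.1588]
tool_rot: [3.141, 0.0, 1.449]
contact_force: [0.9, 0.6, 2.8]
opening: 0.0157
grip_force: 45.0
```

apply_moves(motion="0 0 0 0.2 0 0 0;0 0 0 0.15 0 0 0;0 0 0 0.1 0 0 0;0 0 0 0 0 0 0;0 0 0 0 0 0 0")

```text
time: 14.15
tool_pos: [0.5547, -0.1235, 0.154]
tool_rot: [-3.141, -0.0, 1.449]
contact_force: [-1.9, 1.9, 1.7]
opening: 0.0156
grip_force: 45.0
```

apply_moves(motion="0 0 0 0.08 0 0 0;0 0 0 0.05 0 0 0;0 0 0 0 0 0 0;0 0 0 0 0 0 0")

```text
time: 14.65
tool_pos: [0.5549, -0.1235, 0.1535]
tool_rot: [3.142, -0.0, 1.449]
contact_force: [-1.8, 1.6, 6.1]
opening: 0.016
grip_force: 45.0
```

apply_moves(motion="0 0 0 0.05 0 0 0;0 0 0 0.03 0 0 0;0 0 0 0 0 0 0;0 0 0 0 0 0 0")

```text
time: 15.15
tool_pos: [0.555, -0.1235, 0.1531]
tool_rot: [3.141, 0.0, 1.449]
contact_force: [-3.3, 1.5, 9.8]
opening: 0.0154
grip_force: 45.0
```

apply_moves(motion="0 0 0 0.04 0 0 0;0 0 0 0.03 0 0 0;0 0 0 0 0 0 0;0 0 0 0 0 0 0")

```text
time: 15.65
tool_pos: [0.555, -0.1236, 0.1528]
tool_rot: [3.141, 0.0, 1.449]
contact_force: [-5.3, 2.1, 11.5]
opening: 0.0154
grip_force: 45.0
```

apply_moves(motion="0 0 -0.04 0.03 0 0 0;0 0 0 0.03 0 0 0;0 0 0 0 0 0 0;0 0 0 0 0 0 0")

```text
time: 16.15
tool_pos: [0.5549, -0.1235, 0.1525]
tool_rot: [3.14, 0.0, 1.449]
contact_force: [-3.9, 2.6, 13.2]
opening: 0.0162
grip_force: 45.0
```

apply_moves(motion="0 0 -0.03 0.04 0 0 0;0 0 0 0.03 0 0 0;0 0 0 0 0 0 0;0 0 0 0 0 0 0")

```text
time: 16.65
tool_pos: [0.5548, -0.1235, 0.1521]
tool_rot: [3.139, 0.0, 1.449]
contact_force: [-3.6, 3.6, 13.9]
opening: 0.0159
grip_force: 45.0
```

apply_moves(motion="0 -0.03 -0.02 0.04 0 0 0;0 0 0 0.03 0 0 0;0 0 0 0 0 0 0;0 0 0 0 0 0 0")

```text
time: 17.15
tool_pos: [0.5548, -0.1236, 0.1517]
tool_rot: [3.138, -0.0, 1.449]
contact_force: [-3.4, 4.1, 15.3]
opening: 0.0157
grip_force: 45.0
```

apply_moves(motion="0 0.06 -0.02 0.04 0 0 0;0 0 0 0.03 0 0 0;0 0 0 0 0 0 0;0 0 0 0 0 0 0")

```text
time: 17.65
tool_pos: [0.5548, -0.1235, 0.1513]
tool_rot: [3.138, 0.001, 1.449]
contact_force: [-3.1, 1.9, 17.8]
opening: 0.0155
grip_force: 45.0
```

apply_moves(motion="0 0.02 -0.02 0.04 0 0 0;0 0 0 0.03 0 0 0;0 0 0 0 0 0 0;0 0 0 0 0 0 0")

```text
time: 18.15
tool_pos: [0.5548, -0.1235, 0.1511]
tool_rot: [3.137, 0.001, 1.449]
contact_force: [-4.0, 1.8, 21.1]
opening: 0.0155
grip_force: 45.0
```

apply_moves(motion="0 0.02 -0.02 0.03 0 0 0;0 0 0 0.02 0 0 0;0 0 0 0 0 0 0;0 0 0 0 0 0 0")

```text
time: 18.65
tool_pos: [0.5548, -0.1235, 0.1511]
tool_rot: [3.136, 0.002, 1.449]
contact_force: [-4.9, 1.2, 22.8]
opening: 0.016
grip_force: 45.0
```

The height has stopped changing while the force rises, so the lid looks bottomed out. I'm easing up to test for tension, which would mean it has clipped.

apply_moves(motion="0 0 0.05 -0.1 0 0 0;0 0 0.05 -0.1 0 0 0;0 0 0 -0.1 0 0 0;0 0 0 0 0 0 0;0 0 0 0 0 0 0")

```text
time: 19.27
tool_pos: [0.5549, -0.1234, 0.1522]
tool_rot: [3.14, 0.001, 1.449]
contact_force: [-4.8, 0.4, 12.9]
opening: 0.0158
grip_force: 45.0
```

```bash
python3 -c "
from h import *
s=robot.observe();print(s['torque'],s['contact_force'],s['tool_rot'])"
```

```text
[-0.03036577  0.73067626  0.05251857] [-4.81056176  0.41533308 12.89627186] [3.13972400e+00 1.16223761e-03 1.44886190e+00]
```

apply_moves(motion="0 0 -0.05 -0.1 0 0 0;0 0 0 -0.1 0 0 0;0 0 0 -0.1 0 0 0;0 0 0 0 0 0 0;0 0 0 0 0 0 0")

```text
time: 19.9
tool_pos: [0.5538, -0.1228, 0.1529]
tool_rot: [-3.14, -0.0, 1.449]
contact_force: [1.3, -1.2, -5.0]
opening: 0.0162
grip_force: 45.0
```

apply_moves(motion="0 0 0 -0.08 0 0 0;0 0 0 0 0 0 0;0 0 0 0 0 0 0")

```text
time: 20.27
tool_pos: [0.5536, -0.1225, 0.1537]
tool_rot: [-3.14, -0.001, 1.449]
contact_force: [-0.3, -0.7, -8.0]
opening: 0.0157
grip_force: 45.0
```

```bash
python3 -c "
from h import *
s=robot.observe();print(s['torque'],s['contact_force'],s['tool_rot'],s['tool_pos'])"
```

```text
[-0.07341113  0.05983645  0.03896661] [-0.28950042 -0.66470849 -8.04237126] [-3.13999465e+00 -6.12123820e-04  1.44886232e+00] [ 0.55362266 -0.12252268  0.15367519]
```

There is about 6.5 N of tension with almost no moment, so both clips hold. I'm easing back, letting go and retreating.

apply_moves(motion="0 0 0 0.12 0 0 0;0 0 0 0 0 0 0;60 0 0 0 0 0 0;60 0 0 0 0 0 0;60 0 0 0 0 0 0;60 0 0 0 0 0 0;60 0 0 -1 0 0 0;60 0 0 -2 0 0 0;60 0 0 -3 0 0 0;60 -3 0 -3 0 0 0;60 -4 0 -2 0 0 0;60 -4 0 0 0 0 0;60 -4 0 0 0 0 0;60 0 0 0 0 0 0;60 0 0 0 0 0 0")

```text
time: 22.15
tool_pos: [0.5359, -0.2713, 0.2634]
tool_rot: [3.141, -0.0, 1.449]
contact_force: [0.9, -0.0, 0.9]
opening: 0.0547
grip_force: 0.0
```

Run:
```python
from h import *
s=robot.observe();p=robot.read_camera('wrist');save(p,'w5');b=robot.read_camera('scene')
A=cv2.resize(p['img'][0:190,170:360,::-1],(400,400),interpolation=cv2.INTER_CUBIC);B=cv2.resize(b['img'][140:260,190:310,::-1],(400,400),interpolation=cv2.INTER_CUBIC)
cv2.imwrite('pics/fin.png',np.hstack([A,B]))
for t in('nose_a','lid'):
  for q in(p,b):
    for r in robot.search_frame(t,q)[:9]:
      c=np.array(r['centre'])
      if abs(c[0]-.555)<.09 and abs(c[1]+.123)<.09: print(t,c.round(4),round(r['score'],2))
```

```text
nose_a [ 0.5489 -0.1702  0.1501] 0.6
nose_a [ 0.5603 -0.0677  0.1445] 0.59
lid [ 0.5516 -0.1367  0.1485] 0.87
lid [ 0.5622 -0.1131  0.1517] 0.56
```

View pics/fin.png

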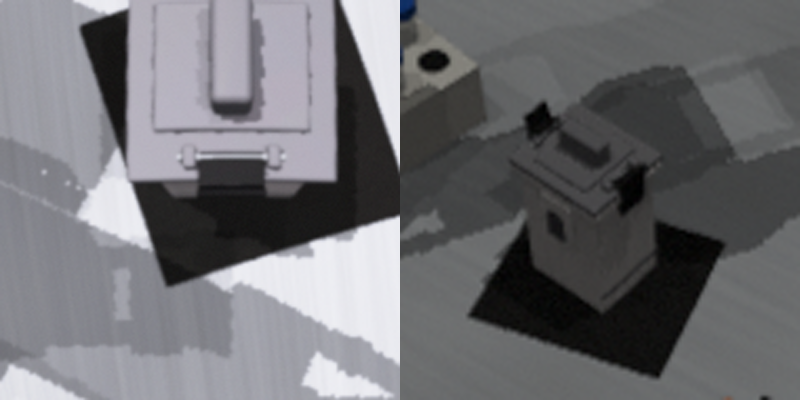

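The lid sits flat on the bucket with both black arms down over the flange. The bucket is upright on its mat and the gripper is clear.

```bash
python3 -c "
from cell import robot
print(robot.hand_in())"
```

```text
the job is handed in; nothing more can be done
None
```

I put the larger grey lid on the bucket, pressed it with at most about 24 N, let go and handed the job in; an upward pull test showed both clips holding, though the hand-in gave no verdict.

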